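Touch-test the paint on two jar lids

TASK

Find out whether the painted lids are dry: with the fingertips, lightly touch the raised centre of the lid on the tallest jar, then that on the lowest jar, just until you feel it give (a few newtons at most), and withdraw. The lid of the middle-height jar is still wet, so do not touch that jar at all. Do not lift or shift any jar, and leave everything else on the table in its place.

Things in the scene. Friction and masses are not known exactly. Their poses are not given: they have to be found in the camera images.
- jar_tall: turquoise painted jar, the tallest of the three: 130 mm high to the top of its lid's centre, body 64 mm across, loose, upright on the table; its white lid is 68 mm across, with a raised round centre 46 mm across (flat part 38 mm) that stands 5 mm proud of the lid's rim and gives like a spring. Origin: centre of its underside, z up
- top_tall (a point): centre of the top face of the raised lid centre of the jar that is the tallest of the three, 130 mm above the table; z up
- dome_tall (a joint): how far the lid centre of that jar is pressed in, m: 0 untouched, grows downward, 1.5 N per mm, rigid stop at 0.005 (7.5 N); springs back when released
- jar_middle: turquoise painted jar, the one of middle height: 98 mm high to the top of its lid's centre, body 64 mm across, loose, upright on the table; its white lid is 68 mm across, with a raised round centre 46 mm across (flat part 38 mm) that stands 5 mm proud of the lid's rim and gives like a spring. Origin: centre of its underside, z up
- top_middle (a point): centre of the top face of the raised lid centre of the jar of middle height, 98 mm above the table; z up
- jar_low: turquoise painted jar, the lowest of the three: 66 mm high to the top of its lid's centre, body 64 mm across, loose, upright on the table; its white lid is 68 mm across, with a raised round centre 46 mm across (flat part 38 mm) that stands 5 mm proud of the lid's rim and gives like a spring. Origin: centre of its underside, z up
- top_low (a point): centre of the top face of the raised lid centre of the jar that is the lowest of the three, 66 mm above the table; z up
- dome_low (a joint): how far the lid centre of that jar is pressed in, m: 0 untouched, grows downward, 1.5 N per mm, rigid stop at 0.005 (7.5 N); springs back when released
- spare_lid: white jar lid 68 mm across, 17 mm high, lying loose on the table, on no jar, loose; bystander. Origin: centre of its underside
- tape: roll of paper tape lying flat, 92 mm across, 24 mm high, loose; bystander. Origin: centre of its underside
- glue: glue stick standing upright, 29 mm across, 90 mm high, white with red cap, loose; bystander. Origin: centre of its underside
- brush: paint brush lying on the table, about 0.2 m long, loose; bystander. Origin: on its underside
- eraser: dark rubber eraser 24 x 58 x 14 mm lying on the table, loose; bystander. Origin: centre of its underside
- pen_stand: red stand 70 x 110 mm with four felt pens upright, 102 mm high, fixed to the table; bystander. Origin: centre of its underside
- brush_pot: white pot of brushes, 72 mm across, brushes up to 200 mm high, fixed to the table; bystander. Origin: centre of its underside

How it is judged:
On the way, in this order (a step that is already met when the one before it is completed fails the run):
1. the fingers touch the lid centre of the tallest jar (it gives by 0.5 mm or more) (value of joint dome_tall above 0.0005 m and contact force between the fingers and jar_tall above 0.5 N), for 0.1 s.
2. then the fingers touch the lid centre of the lowest jar (it gives by 0.5 mm or more) (value of joint dome_low above 0.0005 m and contact force between the fingers and jar_low above 0.5 N), for 0.1 s.
At the end, for the whole second after the job is handed in: All three jars stand upright (within 0.05 rad) and at rest within 15 mm of where they began, the touched lid centres have sprung back (pressed in by less than 0.5 mm), and the loose bystanders lie within 15 mm of where they began (distance of each of jar_tall, jar_middle, jar_low, spare_lid, tape, glue, brush, eraser from where it was at the start of the episode below 0.015 m and angle between each of jar_tall, jar_middle, jar_low's own z axis and vertical below 0.05 rad and linear speed of each of jar_tall, jar_middle, jar_low below 0.02 m/s and value of joint each of dome_tall, dome_low below 0.0005 m).
It fails at once if a jar is touched with more than 15 N (contact force between any of the fingers, the arm and jar_tall above 15 N or contact force between any of the fingers, the arm and jar_low above 15 N).
It fails at once if the middle-height jar is touched (more than 0.3 N) (contact force between any of the fingers, the arm and jar_middle above 0.3 N).
It fails at once if a jar is lifted more than 8 mm, tipped more than 0.2 rad or shifted more than 20 mm (height (world z) of any of jar_tall, jar_middle, jar_low above 0.008 m or angle between any of jar_tall, jar_middle, jar_low's own z axis and vertical above 0.2 rad or distance of any of jar_tall, jar_middle, jar_low from where it was at the start of the episode above 0.02 m).
It fails at once if a bystander is moved more than 20 mm (distance of any of spare_lid, tape, glue, brush, eraser from where it was at the start of the episode above 0.02 m).
It fails at once if the pen stand or the brush pot is struck (more than 5 N) (contact force between any of the fingers, the arm and pen_stand above 5 N or contact force between any of the fingers, the arm and brush_pot above 5 N).
It also fails if it takes over 45 s, if anything falls off the work surface, if the arm or the gripper's body presses on something with over 40 N, if the wrist force passes 120 N, or if a joint passes its speed limit or range.

ROBOT

A 6-joint arm with a two-finger parallel gripper is mounted at the origin on the work surface. World frame = base frame: x ahead of the robot, y to its left, z up, the work surface at z = 0. Lengths are in m, angles in rad, forces in N, time in s.
With the tool pointing down it reaches from about 0.225 to 0.725 m from the base axis. Payload 3.1 kg.
Tool frame: the origin (TCP) lies at the centre of the arm's flange, where the gripper is bolted on; the fingertips stand r.tip_extent ahead of it and the grasp point (between the pads) lies 155 mm ahead of it (r.tip_extent is the distance from the TCP to the fingertips, in m); z points along the fingers, y is the line along which they close (so a half turn about z gives the same grasp; the last joint's range is limited). The gripper opens to 85 mm and grips with 20 to 120 N. Pads are 22 mm wide; open, the fingers measure 114 mm over their backs; the gripper's body (76 mm by 85 mm) begins 54 mm behind the grasp point. The pads swing forward as they close: fully open they stand 13 mm farther back than shut.
Start: joints at [-0.128, 0.048, 0.099, 1.622, 0, 1.443], TCP at [0.525, -0, 0.405] pointing down, gripper open.
Joint ranges: [-2.91, 2.91], [-0.99, 1.94], [-1.21, 1.42], [-2.12, 2.29], [-1.49, 1.47], [-3.14, 3.14]. Speed limits (rad/s): [2.79, 2.79, 3.14, 3.14, 3.14, 3.14].

INTERFACE

Orientations are given as a unit quaternion [x, y, z, w].
In Python, from workcell import r gives the robot as it stands.
- The arm moves only by the tool servo_tool, never from a script. Its argument "series" is a list of rows, each a list of 5 numbers: the finger opening in m, from 0 to 0.0854, then the shift along the tool's x, y, z in m, then the turn about the tool's z in rad. A call has 1 to 12 rows; each row is the pose to reach, as a shift and turn from the pose commanded when the call began, along the tool's axes at that moment; what a row does not reach only later rows make up. A row lasts 1/8 s, in which the tool goes at most 62.5 mm and 10.7 degrees, less where a joint would pass 70% of its speed; a pose out of reach is approached as far as the arm can. A call with a gripper value outside its range is refused whole. The fingers move at their own pace and stop on an object; "newtons" is the grip in N (left out, the last holds). Time passes only in rows, so rows that repeat a pose let the fingers close. It gives the time, the measured TCP pose, the force, the opening and the grip force at its end, in the units of the state.
- r.state(): the state, without advancing time (a new reading comes with each control period).
- r.get_image(name): name is "scene" or "side" or "wrist"; returns a dict with "image" (420x560x3 uint8, red, green, blue), "vertical_fov" (degrees; the focal length in pixels is half the picture's height over the tangent of half this angle, whatever the lens; pixels are square), "cx", "cy" (the principal point, pixels), "k1" (the pictures are not rectified: a ray, as slopes to the right and down, at radius r is drawn at 1 + k1 r^2 times it, then the intrinsics apply), "origin" and "orientation" of the camera in the world. Camera axes: x right, y down, z forward; pixel columns grow to the right and rows downward; lengths in m; the calibration is good to about 2 mm. A picture is of the moment at which its call begins. There is no depth.
- r.job_done(): hands the job in; it is judged then, once.
Trained networks look in the newest picture that a camera, given by its name, has taken for a name from the list of things; names that differ only in an ending like _2 or _b are one class to them, and where a whole thing is asked for, a point or a joint stands for the part that bears it (a point fixed in the world has none). Each returns a list of dicts, best first, with "confidence" (0 to 1); they miss things now and then, are a little off and sometimes report something else, mostly with a low value. They report only what shows in the picture. A call takes as long as a camera call.
- r.look_for(camera, query): "point" ([x, y, z] in m, in the coordinates of the camera as it stood for that picture, good to about 4 mm: the middle of the surface that is visible of it).
The state is a dict: "t": time; "joints": joint angles; "joint_vel": joint speeds; "effort": joint torques, N m; "eef_pos": TCP position; "ee_rot": TCP orientation; "ft_force": force on the tool from outside, world axes, zero at the start; "ft_torque": the same for the moment, N m; "width": finger opening in m; "grip_force": force on a finger pad.
Only numpy, scipy, OpenCV 4.12 (cv2) and the standard library are available. Lean on these libraries where they do the work, as an engineer would, in place of code of your own. Each camera call takes 0.05 s, during which the arm holds its last target. There are 200 camera calls.

## Working session

There is one attempt and no reset: what is moved stays moved. The work goes in short steps, Python scripts to look and compute and a tool call to move; the robot and the scene stay as the last step left them, time stands still between calls to the robot, and variables do not carry over. Pictures are saved under pics/ and viewed, at most 10 in all, crops included, and the job is handed in when it is done.

Besides the shell and the picture viewer there is one more tool, called after "Request:" by a JSON object that holds its "op" and its "data", one argument or row to a line. servo_tool: Moves the arm, as the interface text tells. Its arguments: {"type":"object","properties":{"series":{"type":"array"},"newtons":{"type":"number"}},"required":["series"]}

```bash
mkdir -p pics; cat > h.py <<'E'
from workcell import r
import numpy as np, cv2
from scipy.spatial.transform import Rotation as R
def cam(n):
    d=r.get_image(n); return d
def R3(d):
    o=np.array(d["orientation"],float)
    return o if o.shape==(3,3) else R.from_quat(o).as_matrix()
def world(d,p): return np.array(d["origin"])+R3(d)@np.array(p)
def K(d):
    f=d["image"].shape[0]/2/np.tan(np.radians(d["vertical_fov"])/2)
    return np.array([[f,0,d["cx"]],[0,f,d["cy"]],[0,0,1]])
def proj(d,P):
    c=R3(d).T@(np.array(P)-np.array(d["origin"])); s=c[:2]/c[2]; s=s*(1+d["k1"]*(s@s))
    return K(d)[:2,:2]@s+K(d)[:2,2]
def unproj(d,uv,z):
    s0=(np.array(uv)-K(d)[:2,2])/K(d)[0,0]; s=s0.copy()
    for _ in range(20): s=s0/(1+d["k1"]*(s@s))
    v=R3(d)@np.array([*s,1]); o=np.array(d["origin"]); return o+v*(z-o[2])/v[2]
E
python3 - <<'E'
from h import *
print(r.state(), r.tip_extent)
for n in ["scene","side","wrist"]:
    d=cam(n); cv2.imwrite(f"pics/{n}0.png",d["image"][:,:,::-1])
    print(n,d["origin"],d["orientation"],d["k1"])
    for q in ["jar_tall","top_tall","jar_middle","top_middle","jar_low","top_low","spare_lid","brush_pot","pen_stand","glue"]:
        for x in r.look_for(n,q)[:3]:
            w=world(d,x["point"]); print(" ",q,round(x["confidence"],2),w.round(3),proj(d,w).round())
E
```

```text
{'t': 0.0, 'joints': array([-1.27830998e-01,  4.87458191e-02,  9.76059767e-02,  1.62196531e+00,
        5.18277136e-06,  1.44300209e+00]), 'joint_vel': array([-0.00012082,  0.00017005, -0.00030275, -0.00012658, -0.00114147,
        0.00035974]), 'effort': array([ 2.96208136e-04, -3.38780022e+01,  3.20016932e+01,  2.03766406e-02,
       -2.11149008e-04,  6.20949692e-06]), 'eef_pos': array([ 5.24805446e-01, -3.13624141e-06,  4.03523311e-01]), 'ee_rot': array([ 7.07119310e-01,  7.07093310e-01, -7.03535123e-04, -9.15267506e-04]), 'ft_force': array([-0.65317221,  0.49685535, -0.03245173]), 'ft_torque': array([ 0.00174696, -0.03252796,  0.02385131]), 'grip_force': 0.0, 'width': 0.08531957936491706} 0.1734
scene [ 1.19359992 -0.17152479  0.87866022] [ 0.73659435  0.5786794  -0.21435409 -0.27678736] -0.09917255586505146
  jar_tall 0.74 [0.613 0.001 0.106] [290. 229.]
  top_tall 0.63 [ 0.455 -0.026  0.017] [267. 208.]
  top_tall 0.5 [0.593 0.005 0.13 ] [290. 217.]
  jar_middle 0.65 [ 0.432 -0.205  0.082] [201. 198.]
  top_middle 0.61 [ 0.418 -0.207  0.095] [199. 192.]
  jar_low 0.55 [0.454 0.
[... 1133 characters left out ...]
67 [ 0.465 -0.363  0.09 ] [359. 156.]
  pen_stand 0.64 [0.528 0.379 0.028] [229. 370.]
  glue 0.82 [ 0.599 -0.13   0.06 ] [288. 200.]
wrist [0.52380787 0.06563825 0.37319694] [ 9.91192524e-01 -4.09042956e-05  4.42947695e-05  1.32428762e-01] -0.04761373498651042
  jar_tall 0.75 [0.587 0.011 0.121] [358. 193.]
  top_tall 0.83 [0.591 0.004 0.124] [363. 201.]
  jar_middle 0.79 [ 0.427 -0.183  0.046] [203. 334.]
  top_middle 0.62 [0.433 0.17  0.063] [180.   4.]
  jar_low 0.73 [0.44  0.169 0.058] [189.   7.]
  top_low 0.6 [0.435 0.171 0.065] [181.   3.]
  spare_lid 0.97 [ 0.454 -0.019  0.014] [222. 198.]
  pen_stand 0.38 [0.607 0.165 0.021] [363.  24.]
  glue 0.7 [ 0.598 -0.128  0.076] [350. 310.]
```

View pics/scene0.png

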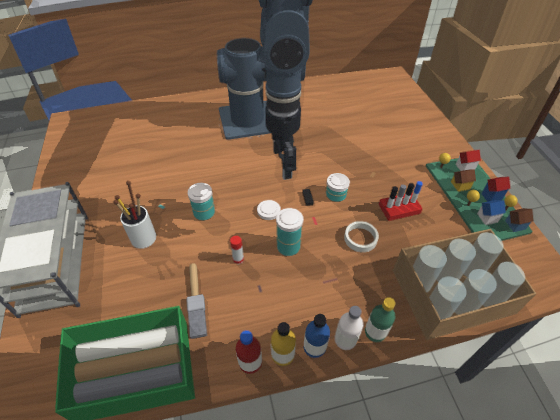

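View pics/side0.png

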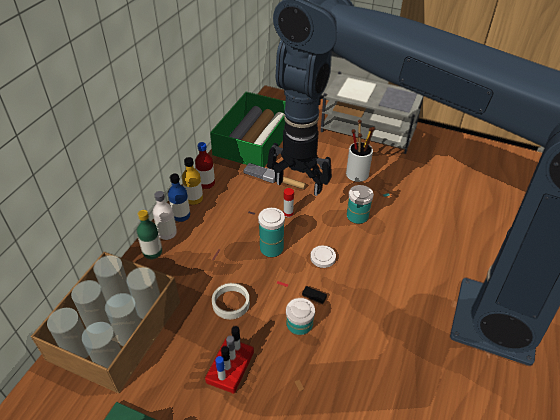

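The pictures agree with the detections. Tall lid is at scene px (290,217), about (0.592, 0.004). Low lid is at (338,180), about (0.436, 0.192). Middle lid is at (200,190), and the spare lid on the table is at (267,209). I'll shut the fingers, go above the tall jar, then look from close by.

Request:
{"op": "servo_tool", "data": {
  "series": [
    [0,0.004,0.03,0,0],
    [0,0.004,0.067,0,0],
    [0,0.004,0.067,0.03,0],
    [0,0.004,0.067,0.06,0],
    [0,0.004,0.067,0.06,0],
    [0,0.004,0.067,0.06,0],
    [0,0.004,0.067,0.06,0]
  ],
  "newtons": 20
}}

```text
t: 2.52
eef_pos: [0.5924, 0.0039, 0.347]
ee_rot: [0.707, 0.707, 0.001, 0.001]
ft_force: [0.2, -0.5, 0.3]
width: -0.0
grip_force: 0.0
```

```bash
python3 - <<'E'
from h import *
s=r.state(); print({k:s[k] for k in("t","eef_pos","ee_rot","ft_force","width")}, r.tip_extent)
tip=s["eef_pos"]+R.from_quat(s["ee_rot"]).as_matrix()@[0,0,r.tip_extent]; print("tip",tip)
ims=[]
for n in ["wrist","side"]:
    d=cam(n); im=d["image"][:,:,::-1].copy()
    for q in ["top_tall","jar_tall"]:
        for x in r.look_for(n,q)[:2]: print(n,q,round(x["confidence"],2),world(d,x["point"]).round(3))
    for P,c in(([.592,.004,.13],(0,0,255)),(tip,(255,0,255))):
        cv2.circle(im,tuple(int(v) for v in proj(d,P).round()),2,c,-1)
    ims.append(im[:,:400] if n=="wrist" else cv2.resize(im[120:330,170:370],(400,420)))
cv2.imwrite("pics/a.png",np.hstack(ims))
E
```

```text
{'t': 2.525, 'eef_pos': array([0.59242736, 0.00393235, 0.34701427]), 'ee_rot': array([0.70711678, 0.70709429, 0.00116776, 0.00147053]), 'ft_force': array([ 0.17352762, -0.52205407,  0.27202509]), 'width': -1.7012820535816708e-06} 0.1734
tip [0.59307433 0.0038581  0.17361549]
wrist top_tall 0.68 [0.589 0.005 0.122]
wrist jar_tall 0.95 [0.59  0.013 0.12 ]
side top_tall 0.48 [0.593 0.002 0.134]
side top_tall 0.29 [ 0.407 -0.206  0.095]
side jar_tall 0.57 [0.584 0.022 0.099]
```

View pics/a.png

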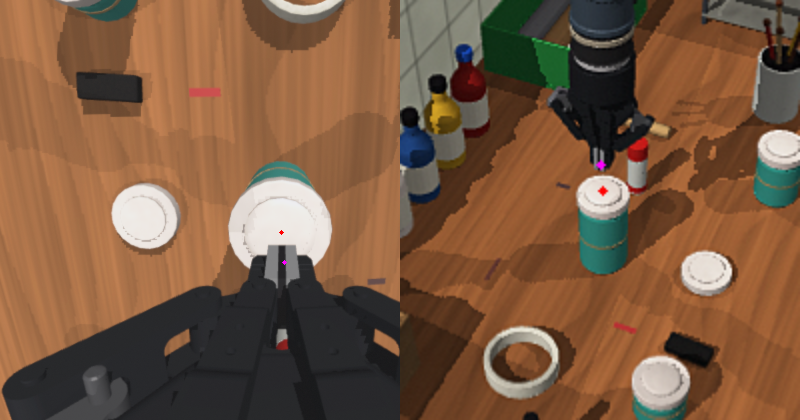

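The close look shows the fingertips (wrist px ~283,250) lined up with the dome centre (281,232), about 43 mm above it. I'll descend.

Request:
{"op": "servo_tool", "data": {
  "series": [
    [0,0,0,0.015,0],
    [0,0,0,0.028,0],
    [0,0,0,0.034,0],
    [0,0,0,0.036,0],
    [0,0,0,0.036,0],
    [0,0,0,0.036,0]
  ]
}}

```text
t: 3.58
eef_pos: [0.5922, 0.004, 0.3093]
ee_rot: [0.707, 0.707, 0.0, 0.0]
ft_force: [0.5, -0.3, 0.9]
width: 0.0
grip_force: 0.0
```

Request:
{"op": "servo_tool", "data": {
  "series": [
    [0,0,0,0.001,0],
    [0,0,0,0.002,0],
    [0,0,0,0.003,0],
    [0,0,0,0.004,0],
    [0,0,0,0.005,0],
    [0,0,0,0.005,0]
  ]
}}

```text
t: 4.32
eef_pos: [0.5919, 0.004, 0.3035]
ee_rot: [0.707, 0.707, -0.0, -0.0]
ft_force: [-0.8, -0.2, 0.2]
width: 0.0002
grip_force: 0.0
```

Request:
{"op": "servo_tool", "data": {
  "series": [
    [0,0,0,0.001,0],
    [0,0,0,0.0015,0],
    [0,0,0,0.0015,0],
    [0,0,0,0.0015,0]
  ]
}}

```text
t: 4.82
eef_pos: [0.592, 0.004, 0.3024]
ee_rot: [0.707, 0.707, 0.0, 0.0]
ft_force: [-0.6, 0.1, 1.5]
width: -0.0002
grip_force: 0.7
```

Request:
{"op": "servo_tool", "data": {
  "series": [
    [0,0,0,0.001,0],
    [0,0,0,0.0015,0],
    [0,0,0,0.0015,0],
    [0,0,0,0.0015,0]
  ]
}}

```text
t: 5.32
eef_pos: [0.592, 0.004, 0.301]
ee_rot: [0.707, 0.707, 0.0, 0.0]
ft_force: [-0.8, 0.4, 3.0]
width: -0.0001
grip_force: 1.8
```

3 N and about 2 mm of give is a clear touch. I'll withdraw and go above the low jar.

Request:
{"op": "servo_tool", "data": {
  "series": [
    [0,0,0,-0.02,0],
    [0,0,0,-0.06,0],
    [0,0.03,-0.025,-0.06,0],
    [0,0.07,-0.058,-0.06,0],
    [0,0.11,-0.091,-0.06,0],
    [0,0.15,-0.125,-0.06,0],
    [0,0.18,-0.15,-0.06,0],
    [0,0.188,-0.156,-0.04,0],
    [0,0.188,-0.156,-0.01,0],
    [0,0.188,-0.156,0.015,0],
    [0,0.188,-0.156,0.02,0],
    [0,0.188,-0.156,0.02,0]
  ]
}}

```text
t: 6.82
eef_pos: [0.436, 0.1919, 0.2805]
ee_rot: [0.707, 0.707, -0.0, -0.0]
ft_force: [-0.1, -0.5, 0.9]
width: 0.0002
grip_force: 0.0
```

```bash
python3 - <<'E'
from h import *
s=r.state(); print({k:s[k] for k in("t","eef_pos","ft_force","width")})
tip=s["eef_pos"]+R.from_quat(s["ee_rot"]).as_matrix()@[0,0,r.tip_extent]; print("tip",tip)
ims=[]
for n in ["wrist","side"]:
    d=cam(n); im=d["image"][:,:,::-1].copy()
    for q in ["top_low","jar_low","top_tall"]:
        for x in r.look_for(n,q)[:2]: print(n,q,round(x["confidence"],2),world(d,x["point"]).round(3))
    for P,c in(([.436,.192,.066],(0,0,255)),(tip,(255,0,255))):
        cv2.circle(im,tuple(int(v) for v in proj(d,P).round()),2,c,-1)
    ims.append(im[:,80:480] if n=="wrist" else cv2.resize(im[180:390,200:400],(400,420)))
cv2.imwrite("pics/b.png",np.hstack(ims))
E
```

```text
{'t': 6.825, 'eef_pos': array([0.43596958, 0.19191498, 0.28049284]), 'ft_force': array([-0.11383933, -0.46802498,  0.89444976]), 'width': 0.00019090290675116036}
tip [0.43584794 0.19188163 0.10709288]
wrist top_low 0.81 [0.435 0.198 0.065]
wrist jar_low 0.67 [0.435 0.202 0.061]
side top_low 0.5 [0.438 0.193 0.066]
side jar_low 0.69 [0.428 0.212 0.061]
```

View pics/b.png

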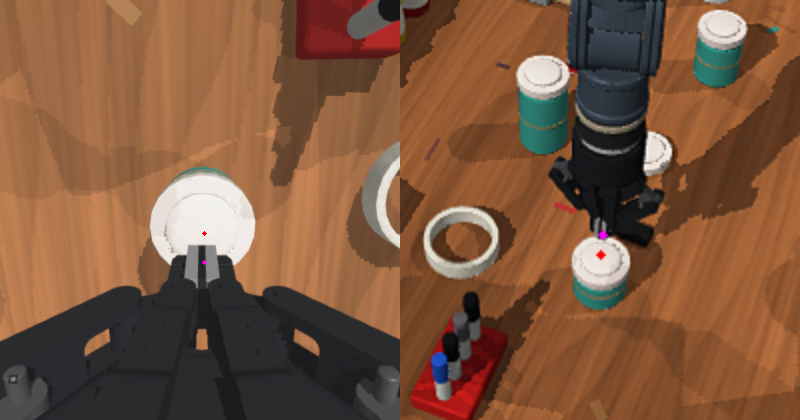

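The tips are centred over the low lid (wrist px 204,233), about 41 mm above it.

Request:
{"op": "servo_tool", "data": {
  "series": [
    [0,0,0,0.015,0],
    [0,0,0,0.028,0],
    [0,0,0,0.034,0],
    [0,0,0,0.036,0],
    [0,0,0,0.036,0],
    [0,0,0,0.036,0]
  ]
}}

```text
t: 7.98
eef_pos: [0.4362, 0.1921, 0.2452]
ee_rot: [0.707, 0.707, 0.0, 0.0]
ft_force: [-0.5, 0.6, -0.0]
width: 0.0001
grip_force: 0.0
```

Request:
{"op": "servo_tool", "data": {
  "series": [
    [0,0,0,0.001,0],
    [0,0,0,0.002,0],
    [0,0,0,0.003,0],
    [0,0,0,0.004,0],
    [0,0,0,0.004,0],
    [0,0,0,0.004,0]
  ]
}}

```text
t: 8.72
eef_pos: [0.436, 0.192, 0.2407]
ee_rot: [0.707, 0.707, -0.0, -0.0]
ft_force: [-0.3, 0.2, -0.5]
width: -0.0
grip_force: 0.0
```

Tip is at 0.0673, not touching yet.

Request:
{"op": "servo_tool", "data": {
  "series": [
    [0,0,0,0.001,0],
    [0,0,0,0.002,0],
    [0,0,0,0.0025,0],
    [0,0,0,0.0025,0],
    [0,0,0,0.0025,0]
  ]
}}

```text
t: 9.35
eef_pos: [0.436, 0.192, 0.2384]
ee_rot: [0.707, 0.707, 0.0, 0.0]
ft_force: [0.2, -0.7, 0.8]
width: -0.0002
grip_force: 0.8
```

Request:
{"op": "servo_tool", "data": {
  "series": [
    [0,0,0,0.001,0],
    [0,0,0,0.0015,0],
    [0,0,0,0.0015,0],
    [0,0,0,0.0015,0]
  ]
}}

```text
t: 9.85
eef_pos: [0.436, 0.192, 0.2369]
ee_rot: [0.707, 0.707, 0.0, 0.0]
ft_force: [-1.3, -0.4, 4.0]
width: 0.0001
grip_force: 1.8
```

The lid gave (about 4 N). I'll withdraw.

Request:
{"op": "servo_tool", "data": {
  "series": [
    [0,0,0,-0.02,0],
    [0,0,0,-0.06,0],
    [0,0,0,-0.11,0],
    [0,0,0,-0.14,0],
    [0,0,0,-0.14,0],
    [0,0,0,-0.14,0]
  ]
}}

```text
t: 10.6
eef_pos: [0.4359, 0.1919, 0.3752]
ee_rot: [0.707, 0.707, -0.001, -0.001]
ft_force: [0.0, 0.1, -0.3]
width: 0.0002
grip_force: 0.0
```

```bash
python3 - <<'E'
from h import *
print(r.state()["eef_pos"])
for n,q in [("side","top_low"),("side","top_tall"),("scene","top_low"),("scene","top_tall")]:
    d=cam(n)
    print(n,q,[(round(x["confidence"],2),world(d,x["point"]).round(3)) for x in r.look_for(n,q)[:2]])
print(r.job_done())
E
```

```text
[0.43585092 0.19194064 0.37518997]
side top_low [(0.72, array([0.435, 0.194, 0.071])), (0.17, array([0.59 , 0.002, 0.131]))]
side top_tall [(0.69, array([0.592, 0.001, 0.131]))]
scene top_low [(0.46, array([0.443, 0.191, 0.066]))]
scene top_tall [(0.69, array([0.591, 0.006, 0.132])), (0.56, array([ 0.727, -0.262,  0.019]))]
the job is handed in; nothing more can be done
None
```

The fingertips touched the tall lid (about 3 N) and then the low lid (about 4 N); both gave, the arm stayed clear of the middle jar, both touched jars still read in place, and the job is handed in with no verdict shown.

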